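# Fetch the spice jar from the child-proof cupboard

## Robot

A 6-joint arm with a two-finger parallel gripper is mounted at the origin on a cart in front of the work surface, level with it; the furniture and walls round the work are solid. World frame = base frame: x ahead of the robot, y to its left, z up, the work surface at z = 0. Lengths are in m, angles in rad, forces in N, time in s.
With the tool pointing down it reaches from about 0.375 to 0.975 m from the base axis. Payload 3.8 kg.
Tool frame: the origin (TCP) lies where the fingers leave the gripper's body, on its centre line; the fingertips stand 73 mm ahead of it and the grasp point (between the pads) lies 54 mm ahead of it (nose_length is the distance from the TCP to the fingertips, in m); z points along the fingers, y is the line along which they close (so a half turn about z gives the same grasp; the last joint's range is limited). The gripper opens to 85 mm and grips with 20 to 120 N. Pads are 22 mm wide; open, the fingers measure 114 mm over their backs; the gripper's body (76 mm by 85 mm) begins 54 mm behind the grasp point. The pads swing forward as they close: fully open they stand 13 mm farther back than shut.
Start: joints at [1.12, 0.264, 1.604, -0, 1.274, -0.037], TCP at [0.271, 0.618, 0.304] pointing down, gripper open.
Joint ranges: [-2.63, 2.63], [-0.94, 2.18], [0.31, 2.57], [-1.31, 4.45], [0, 2.66], [-2.55, 2.55]. Speed limits (rad/s): [2.57, 2.57, 3.14, 3.14, 3.14, 3.14].

## Interface

Orientations are given as a rotation vector (axis times angle).
In Python, from workcell import read_state, read_camera, calibration, finish_job, look_for, cut_out, tip_of, nose_length gives the robot as it stands.
- The arm moves only by the tool step_arm, never from a script. Its argument "targets" is a list of rows, each a list of 3 entries, a list of its own where there are three numbers: the turn, a rotation vector about the tool's x, y, z in rad, then the shift along the tool's x, y, z in mm, then the finger opening in mm, from 0 to 85.4. In form: [[[ax, ay, az], [x, y, z], grip], ...]. A call has 1 to 5 rows; each row shifts and turns the commanded pose from where the row before left it, along the tool's axes as they then stand; what a row does not reach is not made up. A row lasts 1/12 s, in which the tool goes at most 41.7 mm and 7.16 degrees, less where a joint would pass 70% of its speed; a pose out of reach is approached as far as the arm can. A call with a gripper value outside its range is refused whole. The fingers move at their own pace and stop on an object; "grip_force" is the grip in N (left out, the last holds). Time passes only in rows, so rows that do not move let the fingers close. It gives the time, the measured TCP pose, the force, the opening and the grip force at its end, in the units of the state.
- read_state(): the state, without advancing time (a new reading comes with each control period).
- read_camera(name): name is "scene" or "side" or "wrist"; returns the picture (480x640x3 uint8, red, green, blue); there is no depth.
- calibration(name): a dict with "camera_matrix" (3x3 intrinsics, pixels), "R" (3x3) and "t" (3): a world point X has camera coordinates R X + t. Camera axes: x right, y down, z forward; pixel columns grow to the right and rows downward; lengths in m; the calibration is good to about 2 mm. A picture is of the moment at which its call begins: read the wrist's pose just before it. calibration takes no time and is no camera call; for the wrist camera it gives the pose at the moment of the call.
- finish_job(): hands the job in; it is judged then, once.
Trained networks look in the newest picture that a camera, given by its name, has taken for a name from the list of things; names that differ only in an ending like _2 or _b are one class to them, and where a whole thing is asked for, a point or a joint stands for the part that bears it (a point fixed in the world has none). Each returns a list of dicts, best first, with "score" (0 to 1); they miss things now and then, are a little off and sometimes report something else, mostly with a low value. They report only what shows in the picture. A call takes as long as a camera call. They do not tell look-alikes from the thing itself.
- look_for(camera, query): "extent" ([left, top, right, bottom] in pixels, round what is visible of it).
- cut_out(camera, query): "region" (480x640 bool, what is visible of it) and "extent" ([left, top, right, bottom] in pixels, round what is visible of it).
- tip_of(camera, query): "at" ([row, column] in pixels: a listed point, or the origin of a listed thing).
The state is a dict: "time": time; "q": joint angles; "joint_vel": joint speeds; "joint_torque": joint torques, N m; "tool_pos": TCP position; "tcp_rot": TCP orientation; "wrist_force": force on the tool from outside, world axes, zero at the start; "torque": the same for the moment, N m; "width": opening from 0.0 (shut) to 1.0 (fully open); "grip_force": force on a finger pad.
Only numpy, scipy, OpenCV 4.12 (cv2) and the standard library are available. Lean on these libraries where they do the work, as an engineer would, in place of code of your own. Each camera call takes 0.05 s, during which the arm holds its last target. There are 200 camera calls.

## Task

Reach through the gap behind the top of the small green cupboard door, press down the hidden orange safety catch and, keeping it down, pull the door wide open. Take the red-lidded jar out of the rack inside the door and stand it upright on the round cork mat. Then ease the sprung door back without letting it slam and push it fully home so that the catch springs up behind it again; leave the other things where they are.

Things in the scene. Friction and masses are not known exactly. Their poses are not given: they have to be found in the camera images.
- cupboard: fixed table-top cupboard, dark wood, 120 deep x 170 wide x 190 mm high, walls 10 mm. Origin: centre of its underside. Its -x looks out of the front, all covered by the green door; +y runs along the front from the hinge side to the free side. The top board ends 55 mm behind the door: this open channel is the gap into which a finger reaches from above
- door (a joint): angle of the door, rad: 0 shut, stop at 1.35; opens counter-clockwise seen from above. The catch stops it at 0.02. Its sprung hinge pulls it shut below 0.9 (0.2 N m near shut; if let go it slams) and gently holds it open beyond that (0.1 N m at the stop). Coming back, its hook meets the catch's sloped tooth at about 0.17 and rests there; push it on home with some 5 N at the free side and the catch snaps up behind it
- door_edge (a point): middle of the thickness of the door's top edge, straight in front of the catch pad, 144 mm from the hinge, 26 mm from the free vertical edge; moves with the door. Panel 14 mm thick: its faces lie 7 mm either side. Axes: x = through the panel towards its inner side, y = along the door away from the hinge, z up
- door_hinge (a point): point of the door's vertical hinge axis, on the plane of its inner face, at the height of the top edge (190 mm above the table)
- catch (a joint): how far the orange catch is pressed down, m: 0 at rest, stop at 0.016. Spring 2.3 N at rest, 4.7 N at the stop. Pressed 0.008 or more it frees the door's hook; once the door has moved some 10 mm the hook itself keeps the catch down until it has passed
- catch_pad (a point): centre of the flat top of the catch's orange pad, in the channel behind the door near its free side, 26 mm below the door's top edge at rest. The pad is 26 mm wide along the door and starts 6 mm behind the shut door's inner face, 34 mm front to back; press straight down. Axes as the cupboard's
- jar: glass spice jar, red screw lid, 45 mm in diameter, 108 mm high, 70 to 160 g; origin at the centre of its underside. Stands in the steel rack inside the door (floor 78 mm above the table, rail 32 mm above the floor), axis 30 mm from the door's inner face, lid top 4 mm below the door's top edge; swings out with the door. Grip the lid, fingers either side along the door
- mat: round cork pot mat, 120 mm in diameter, 8 mm thick, fixed; origin at the centre of its underside
- low_tin: bystander: low round food tin, 86 mm in diameter, 40 mm high, origin at the centre of its underside
- shaker: bystander: white shaker with a red cone top, 57 mm in diameter, 94 mm high, origin at the centre of its underside
- blue_jar: bystander: jar with dark blue lid, 46 mm in diameter, 85 mm high, origin at the centre of its underside
Not all that is in view belongs to the job. What is shaped like the jar but turquoise is not meant.

How it is judged:
On the way, in this order (a step that is already met when the one before it is completed fails the run):
1. the catch is held down and the door is pulled past it (value of joint door above 0.04 rad and value of joint catch above 0.003 m), for 0.02 s.
2. the door is wide open (value of joint door above 1.1 rad), for 0.2 s.
3. the jar stands on the mat, let go (horizontal distance between jar and mat below 0.042 m and z of jar in the frame of mat below 0.012 m and angle between jar's own z axis and vertical below 0.1 rad and contact force between jar and the fingers below 0.1 N), for 0.2 s.
4. the door is home and the catch has sprung up behind it (value of joint door below 0.03 rad and value of joint catch below 0.003 m), for 0.2 s.
At the end, for the whole second after the job is handed in: the jar stands upright (within 0.1 rad) and still on the cork mat, its axis within 42 mm of the mat's centre; the door is home (below 0.03 rad) and the catch is up (pressed less than 3 mm) (all of step 4 and horizontal distance between jar and mat below 0.042 m and z of jar in the frame of mat between 0.004 and 0.012 m and angle between jar's own z axis and vertical below 0.1 rad and linear speed of jar below 0.02 m/s); the robot touches nothing.
It fails at once if the sprung door slams: it swings shut faster than 2 rad/s (velocity of joint door below -2 rad/s).
It fails at once if the jar is tipped over or dropped (angle between jar's own z axis and vertical above 0.8 rad or height (world z) of jar below -0.02 m).
It fails at once if the low tin, the shaker or the blue-capped jar is pushed more than 30 mm (distance of any of low_tin, shaker, blue_jar from where it was at the start of the episode above 0.03 m).
It also fails if it takes over 72 s, if anything falls off the work surface, if the arm or the gripper's body presses on something with over 40 N, if the wrist force passes 120 N, or if a joint passes its speed limit or range.

## Working session

There is one attempt and no reset: what is moved stays moved. The work goes in short steps, Python scripts to look and compute and a tool call to move; the robot and the scene stay as the last step left them, time stands still between calls to the robot, and variables do not carry over. Pictures are saved under pics/ and viewed, at most 10 in all, crops included, and the job is handed in when it is done.

Besides the shell and the picture viewer there is one more tool, called after ">>>" as a command line: name --argument value ..., lists and objects as JSON in quotes. step_arm: Moves the arm, as the interface text tells. Its arguments: {"type":"object","properties":{"targets":{"type":"array","items":{"type":"array"}},"grip_force":{"type":"number"}},"required":["targets"]}

```bash
ls; mkdir -p pics
cat > h.py <<'E'
import numpy as np,cv2
from workcell import *
from scipy.spatial.transform import Rotation as Ro
def ray(cam,px):
    c=calibration(cam);K,R,t=[np.array(c[k]) for k in("camera_matrix","R","t")]
    d=R.T@np.linalg.inv(K)@np.array([px[0],px[1],1.]);return -R.T@t,d
def onz(cam,px,z):
    o,d=ray(cam,px);return o+d*(z-o[2])/d[2]
def tri(obs):
    A=np.zeros((3,3));b=np.zeros(3)
    for cam,px in obs:
        o,d=ray(cam,px);d=d/np.linalg.norm(d);P=np.eye(3)-np.outer(d,d);A+=P;b+=P@o
    X=np.linalg.solve(A,b);return X
def proj(cam,X):
    c=calibration(cam);K,R,t=[np.array(c[k]) for k in("camera_matrix","R","t")]
    p=K@(R@np.array(X)+t);return p[:2]/p[2]
def save(im,n):cv2.imwrite('pics/'+n,im[...,::-1])
E
python3 - <<'E'
from h import *
np.set_printoptions(precision=4,suppress=True)
s=read_state();print({k:np.round(v,3).tolist() for k,v in s.items()},nose_length)
for c in("scene","side"):
    im=read_camera(c);save(im,c+'0.png')
    k=calibration(c);print(c,-np.array(k["R"]).T@k["t"])
    for q in("door_edge","door_hinge","catch_pad","jar","mat","cupboard","low_tin","shaker","blue_jar"):
        print(c,q,[(round(float(a["score"]),2),np.round(a["at"],0).tolist()) for a in tip_of(c,q)[:3]])
E
```

```text
pics
{'time': 0.0, 'q': [1.12, 0.265, 1.605, -0.0, 1.274, -0.037], 'joint_vel': [-0.002, 0.002, -0.001, 0.001, 0.0, -0.001], 'joint_torque': [-0.001, -51.509, -36.732, 0.0, 0.013, 0.0], 'tool_pos': [0.271, 0.618, 0.303], 'tcp_rot': [-0.645, -3.074, 0.003], 'wrist_force': [0.052, 0.049, 0.324], 'torque': [-0.01, 0.028, 0.053], 'grip_force': 0.0, 'width': 1.002} 0.0726
scene [-0.7279  0.6198  1.3531]
scene door_edge [(0.97, [276.0, 187.0])]
scene door_hinge [(0.95, [240.0, 191.0])]
scene catch_pad []
scene jar [(0.81, [281.0, 187.0]), (0.74, [330.0, 128.0])]
scene mat [(0.63, [263.0, 346.0])]
scene cupboard [(0.75, [305.0, 182.0])]
scene low_tin [(0.71, [286.0, 300.0])]
scene shaker []
scene blue_jar [(0.64, [217.0, 482.0])]
side [-0.5131  0.9742  1.5855]
side door_edge [(0.8, [302.0, 249.0])]
side door_hinge [(0.56, [271.0, 241.0])]
side catch_pad [(0.45, [311.0, 243.0])]
side jar [(0.68, [359.0, 205.0]), (0.63, [308.0, 239.0])]
side mat [(0.9, [263.0, 345.0])]
side cupboard [(0.93, [328.0, 236.0]), (0.62, [262.0, 344.0])]
side low_tin [(0.65, [287.0, 320.0]), (0.55, [308.0, 243.0])]
side shaker [(0.49, [309.0, 242.0])]
side blue_jar []
```

View pics/scene0.png

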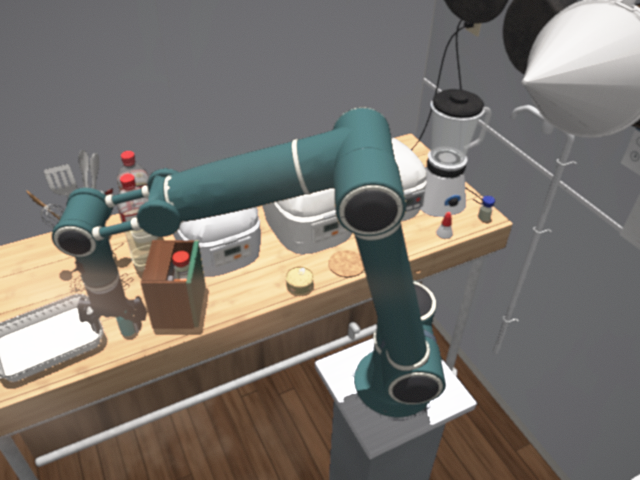

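Run:
```python
from h import *
im=cv2.imread('pics/side0.png');cv2.imwrite('pics/sidec.png',cv2.resize(im[220:420,150:400],(750,600),interpolation=cv2.INTER_CUBIC))
np.set_printoptions(precision=4,suppress=True)
print('edge',onz('scene',(187,276),.19),onz('side',(249,302),.19),tri([('scene',(187,276)),('side',(249,302))]))
print('hinge',onz('scene',(191,240),.19),onz('side',(241,271),.19))
print('pad',onz('side',(243,311),.164));print('mat',onz('scene',(346,263),0.),onz('side',(345,263),0))
print('jar',onz('scene',(187,281),.078),onz('side',(239,308),.078))
print('jar2',onz('scene',(128,330),.0),onz('side',(205,359),.0))
print('tin',onz('scene',(300,286),0),onz('side',(320,287),0),'blue',onz('scene',(482,217),0))
print('cup',onz('scene',(182,305),0),onz('side',(236,328),0))
```

```text
edge [0.4243 0.4087 0.19  ] [0.4324 0.4007 0.19  ] [0.427  0.4057 0.1922]
hinge [0.5575 0.3548 0.19  ] [0.5634 0.3329 0.19  ]
pad [0.4341 0.4292 0.164 ]
mat [ 0.4477 -0.1021  0.    ] [ 0.4404 -0.0924  0.    ]
jar [0.5157 0.3946 0.078 ] [0.5124 0.3983 0.078 ]
jar2 [0.4787 0.5908 0.    ] [0.4715 0.5938 0.    ]
tin [0.4207 0.0745 0.    ] [0.4211 0.0723 0.    ] blue [ 0.4423 -0.6439  0.    ]
cup [0.5033 0.4242 0.    ] [0.4997 0.4338 0.    ]
```

View pics/sidec.png

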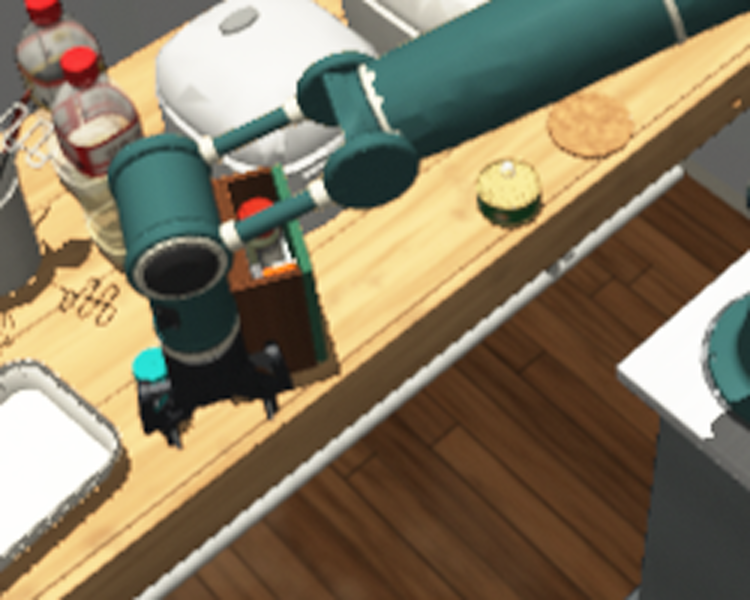

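Candidates: the red lid inside the cupboard at side (236,291) is the jar. The turquoise lid at side (200,341) is the decoy. The red-capped bottles near side (175,240) and the red-topped shaker at scene (446,222) aren't meant either. The orange catch shows at side (242,310). The green door faces world −y, with its free side nearer the robot. I'll go above it for a close look.

>>> step_arm --targets '[[[0,0,0],[0,0,-40],40],[[0,0,0],[0,0,-40],40],[[0,0,0],[0,0,-40],40],[[0,0,0],[-30,-14,0],40],[[0,0,0],[-30,-14,0],40]]'

```text
time: 1.42
tool_pos: [0.3151, 0.5699, 0.429]
tcp_rot: [0.64, 3.073, 0.013]
wrist_force: [0.6, 0.2, -0.9]
width: 0.467
grip_force: 0.0
```

>>> step_arm --targets '[[[0,0,0],[-30,-14,0],40],[[0,0,0],[-30,-14,0],40],[[0,0,0],[-30,-14,0],40],[[0,0,0],[0,0,0],40],[[0,0,0],[0,0,0],40]]'

```text
time: 1.83
tool_pos: [0.3818, 0.4923, 0.4241]
tcp_rot: [0.65, 3.073, 0.001]
wrist_force: [-0.9, -0.1, 0.9]
width: 0.47
grip_force: 0.0
```

```bash
cat > look.py <<'E'
from h import *
import sys
np.set_printoptions(precision=4,suppress=True)
s=read_state();print(s['time'],s['tool_pos'],s['tcp_rot'])
R=Ro.from_rotvec(s['tcp_rot']).as_matrix();print(R)
im=read_camera('wrist');save(im,sys.argv[1])
k=calibration('wrist');print('cam',-np.array(k["R"]).T@k["t"])
for q,z in zip(("door_edge","door_hinge","catch_pad","jar","mat"),(.19,.19,.164,.078,0)):
    for a in tip_of('wrist',q)[:2]:
        r,c=a['at'];print(q,round(float(a['score']),2),int(r),int(c),onz('wrist',(c,r),z))
E
python3 look.py w1.png
```

```text
1.8333 [0.3818 0.4923 0.4241] [0.6503 3.0735 0.0007]
[[-0.9143  0.4051  0.0001]
 [ 0.4051  0.9143  0.0004]
 [ 0.0001  0.0005 -1.    ]]
cam [0.3182 0.5212 0.4942]
door_edge 0.94 295 258 [0.4189 0.4058 0.19  ]
catch_pad 0.9 288 286 [0.4324 0.4276 0.164 ]
jar 0.92 227 406 [0.4464 0.5799 0.078 ]
jar 0.58 315 301 [0.507  0.4047 0.078 ]
mat 0.68 367 24 [ 0.4418 -0.0955  0.    ]
```

View pics/w1.png

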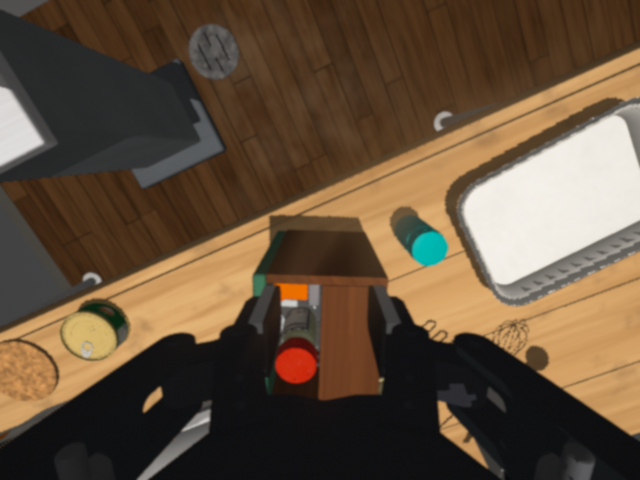

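Wrist view: orange pad at about (294,291), red lid (296,360), door strip at the left near column 270, turquoise decoy (430,248), mat (25,370). The tool axes already line up with the cupboard. Next I'll move above the door edge and take a close look.

>>> step_arm --targets '[[[0,0,0],[-19,-16,28],40],[[0,0,0],[-19,-16,28],40],[[0,0,0],[-19,-16,28],40],[[0,0,0],[-19,-16,28],40],[[0,0,0],[0,0,0],40]]'

```text
time: 2.55
tool_pos: [0.4227, 0.3997, 0.3043]
tcp_rot: [-0.646, -3.068, 0.018]
wrist_force: [-1.3, -0.3, -0.5]
width: 0.466
grip_force: 0.0
```

```bash
python3 look.py w2.png
```

```text
2.55 [0.4227 0.3997 0.3043] [-0.6458 -3.0682  0.0182]
[[-0.9151  0.4031 -0.0084]
 [ 0.4031  0.9151 -0.0101]
 [ 0.0036 -0.0126 -0.9999]]
cam [0.3606 0.4304 0.3776]
door_edge 0.96 267 333 [0.4258 0.4089 0.19  ]
catch_pad 0.95 256 362 [0.4379 0.43   0.164 ]
catch_pad 0.48 318 90 [0.4024 0.2298 0.164 ]
jar 0.74 307 362 [0.5189 0.4082 0.078 ]
jar 0.59 188 506 [0.4605 0.5736 0.078 ]
```

View pics/w2.png

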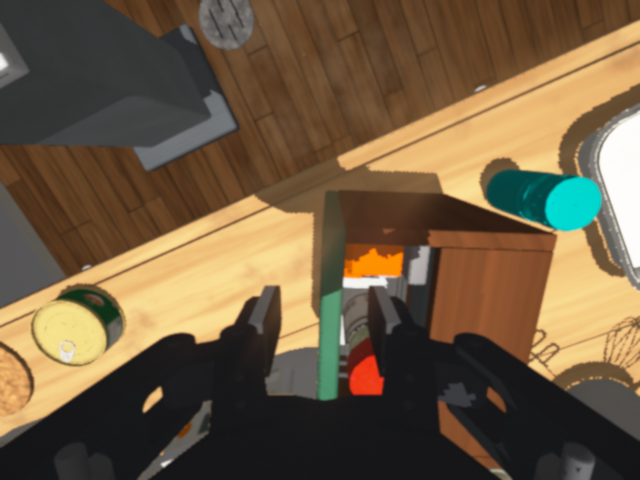

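Run:
```python
from h import *
np.set_printoptions(precision=4,suppress=True)
im=cv2.imread('pics/w2.png')[...,::-1].astype(int)
s=read_state();R=Ro.from_rotvec(s['tcp_rot']).as_matrix();p=np.array(s['tool_pos'])
for r in (215,225,235,245,260,290,320,350,380):
    row=im[r,290:350];g=np.where((row[:,1]>row[:,0]+15)&(row[:,1]>row[:,2]+5))[0]
    print(r,[(290+i,row[i].tolist()) for i in (g[::5] if r in(260,320) else [])])
    if len(g):
        a,b=290+g.min(),290+g.max();m=onz('wrist',((a+b)/2,r),.19)
        print('  ',a,b,'w',np.linalg.norm(onz('wrist',(a,r),.19)-onz('wrist',(b,r),.19)),m,'tool',R.T@(m-p))
h=tip_of('scene','door_edge')
```

```text
215 []
225 []
235 []
245 []
260 []
290 []
   335 342 w 0.004418733381884858 [0.4441 0.4085 0.19  ] tool [-0.0167  0.0093  0.1243]
320 [(np.int64(320), [92, 114, 84]), (np.int64(325), [86, 151, 113]), (np.int64(330), [89, 153, 115]), (np.int64(335), [90, 155, 116]), (np.int64(340), [123, 146, 127])]
   320 340 w 0.01296766298308187 [0.4613 0.3953 0.19  ] tool [-0.0377  0.0041  0.1243]
350 []
   319 339 w 0.013331876124816126 [0.4815 0.3859 0.19  ] tool [-0.06    0.0035  0.1243]
380 []
   318 337 w 0.013031125185215712 [0.5026 0.3756 0.19  ] tool [-0.0835  0.0026  0.1243]
```

Top face of the door measures 13 mm (14 expected). Its midplane is about 5–6 mm to tool +y, and the hinge comes out near (0.558, 0.351). I'll straddle the door with one finger over the catch pad.

>>> step_arm --targets '[[[0,0,0.02],[-3,6,0],40],[[0,0,0],[0,0,0],40],[[0,0,0],[0,0,20],40],[[0,0,0],[0,0,20],40],[[0,0,0],[0,0,15],40]]'

```text
time: 3.32
tool_pos: [0.4296, 0.4091, 0.2561]
tcp_rot: [0.676, 3.068, 0.0]
wrist_force: [-0.2, -0.3, 0.9]
width: 0.465
grip_force: 0.0
```

>>> step_arm --targets '[[[0,0,0],[0,0,0],40],[[0,0,0],[0,0,3],40],[[0,0,0],[0,0,3],40],[[0,0,0],[0,0,0],40]]'

```text
time: 3.65
tool_pos: [0.43, 0.4092, 0.2516]
tcp_rot: [0.676, 3.067, 0.002]
wrist_force: [-0.0, 0.1, 0.5]
width: 0.47
grip_force: 0.0
```

```bash
python3 look.py w3.png | head -5;python3 -c "
from h import *
print(nose_length)"
```

```text
3.65 [0.43   0.4092 0.2516] [0.6758 3.0672 0.0018]
[[-0.9074  0.4202  0.0011]
 [ 0.4202  0.9074  0.0009]
 [-0.0006  0.0013 -1.    ]]
cam [0.3677 0.4382 0.3219]
0.0726
```

View pics/w3.png

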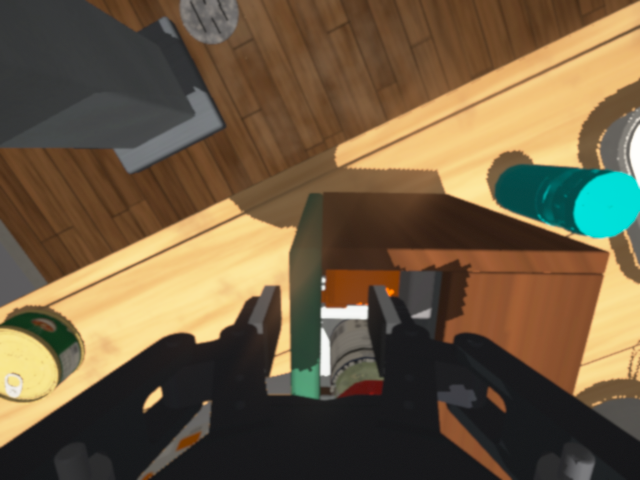

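The close view shows the fingers straddling the door: door top at columns 293–322, tips at 272 and 378, catch pad at rows 270–305. It needs about −5 mm in tool y before I press down.

>>> step_arm --targets '[[[0,0,0],[0,-5,0],40],[[0,0,0],[0,0,8],40],[[0,0,0],[0,0,6],40],[[0,0,0],[0,0,0],40],[[0,0,0],[0,0,0],40]]'

```text
time: 4.37
tool_pos: [0.4272, 0.4039, 0.2359]
tcp_rot: [-0.676, -3.067, 0.002]
wrist_force: [0.4, -0.6, 0.6]
width: 0.471
grip_force: 0.0
```

>>> step_arm --targets '[[[0,0,0],[0,0,4],40],[[0,0,0],[0,0,4],40],[[0,0,0],[0,0,0],40],[[0,0,0],[0,0,0],40]]'

```text
time: 4.7
tool_pos: [0.4277, 0.4044, 0.2291]
tcp_rot: [0.676, 3.068, 0.0]
wrist_force: [-0.5, 0.5, 3.5]
width: 0.472
grip_force: 1.4
```

>>> step_arm --targets '[[[0,0,0],[0,0,4],40],[[0,0,0],[0,0,0],40],[[0,0,0],[0,0,0],40]]'

```text
time: 4.95
tool_pos: [0.4278, 0.4044, 0.2251]
tcp_rot: [0.676, 3.067, 0.001]
wrist_force: [0.8, -0.5, 3.4]
width: 0.47
grip_force: 1.7
```

>>> step_arm --targets '[[[0,0,0],[0,0,2],22],[[0,0,0],[0,0,0],22],[[0,0,0],[0,0,0],22],[[0,0,0],[0,0,0],22]]'

```text
time: 5.28
tool_pos: [0.428, 0.4048, 0.2234]
tcp_rot: [0.676, 3.067, 0.003]
wrist_force: [1.2, 2.7, 3.3]
width: 0.263
grip_force: 2.0
```

>>> step_arm --targets '[[[0,0,-0.04],[-0.3,-6,0],22],[[0,0,-0.04],[-0.3,-6,0],22],[[0,0,-0.04],[-0.3,-6,0],22],[[0,0,-0.04],[-0.3,-6,0],22],[[0,0,0],[0,0,0],22]]'

```text
time: 5.7
tool_pos: [0.419, 0.3801, 0.2221]
tcp_rot: [-0.427, -3.111, 0.004]
wrist_force: [-0.7, 0.4, -0.3]
width: 0.256
grip_force: 0.0
```

```bash
cat > st.py <<'E'
from h import *
np.set_printoptions(precision=4,suppress=True)
s=read_state();R=Ro.from_rotvec(s['tcp_rot']).as_matrix();p=np.array(s['tool_pos'])
h=np.array([.5585,.3508]);v=p[:2]-h
u=np.array([-.908,.418])
a=lambda v:np.arctan2(v[1],v[0])
w=lambda x:(x+np.pi)%(2*np.pi)-np.pi
print('t',s['time'],'p',p,'r',np.hypot(*v),'hinge in tool',R.T@(np.r_[h,p[2]]-p)*1000,'yaw open',w(a(R[:2,0])-a(u)),'force tool',R.T@np.array(s['wrist_force']),s['width'],s['grip_force'],'q',np.array(s['q']))
E
python3 st.py
```

```text
t 5.7 p [0.419  0.3801 0.2221] r 0.1425555004300248 hinge in tool [-142.2454    9.395    -0.2146] yaw open 0.15841484347999213 force tool [0.7767 0.2136 0.2824] 0.2561305175003595 0.0 q [ 0.693   0.126   1.9245 -0.0005  1.0941 -0.6046]
```

```bash
python3 look.py w4.png
```

```text
5.7 [0.419  0.3801 0.2221] [-0.4273 -3.1107  0.004 ]
[[-0.963   0.2696 -0.002 ]
 [ 0.2696  0.963  -0.0023]
 [ 0.0013 -0.0028 -1.    ]]
cam [0.353  0.3993 0.292 ]
door_edge 0.79 343 327 [0.4156 0.383  0.19  ]
catch_pad 0.6 312 426 [0.4284 0.4228 0.164 ]
jar 0.86 228 568 [0.445  0.5406 0.078 ]
mat 0.66 341 328 [0.5307 0.3546 0.    ]
```

View pics/w4.png

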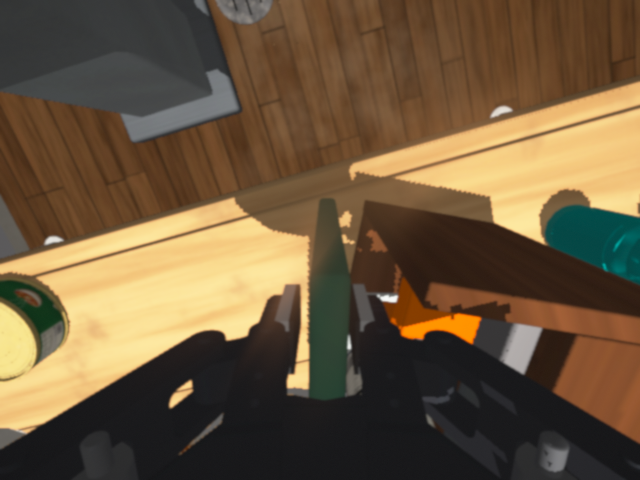

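Picture: the door (column ~328) stands between the two fingers and has swung free, with the orange catch at (440,325) behind it. I'll keep following the arc.

>>> step_arm --targets '[[[0,0,-0.08],[-1,-11.3,0],22],[[0,0,-0.08],[-1,-11.3,0],22],[[0,0,-0.08],[-1,-11.3,0],22],[[0,0,-0.08],[-1,-11.3,0],22],[[0,0,0],[0,0,0],22]]'

```text
time: 6.42
tool_pos: [0.4167, 0.3351, 0.2225]
tcp_rot: [0.074, -3.14, 0.002]
wrist_force: [0.3, 0.7, -0.4]
width: 0.255
grip_force: 0.0
```

```bash
python3 st.py
```

```text
t 6.4167 p [0.4167 0.3351 0.2225] r 0.14270088756767219 hinge in tool [-142.4179    8.9813   -0.1277] yaw open 0.47852706038768744 force tool [-0.3639  0.732   0.4323] 0.2552027215848876 0.0 q [ 0.631   0.0668  1.9887 -0.0005  1.0874 -0.9866]
```

>>> step_arm --targets '[[[0,0,-0.08],[-1,-11.3,0],22],[[0,0,-0.08],[-1,-11.3,0],22],[[0,0,-0.08],[-1,-11.3,0],22],[[0,0,-0.08],[-1,-11.3,0],22],[[0,0,-0.08],[-1,-11.3,0],22]]'

```text
time: 6.83
tool_pos: [0.4333, 0.2826, 0.2228]
tcp_rot: [0.697, -3.063, -0.001]
wrist_force: [-0.0, -0.2, 0.3]
width: 0.257
grip_force: 0.1
```

>>> step_arm --targets '[[[0,0,-0.08],[-1,-11.3,0],22],[[0,0,-0.08],[-1,-11.3,0],22],[[0,0,-0.08],[-1,-11.3,0],22],[[0,0,-0.08],[-1,-11.3,0],22],[[0,0,-0.08],[-1,-11.3,0],22]]'

```text
time: 7.25
tool_pos: [0.4698, 0.2392, 0.2228]
tcp_rot: [-1.292, 2.864, -0.0]
wrist_force: [0.8, -0.1, -1.1]
width: 0.261
grip_force: 0.3
```

>>> step_arm --targets '[[[0,0,0],[0,0,0],26],[[0,0,0],[0,0,0],26],[[0,0,0],[0,0,0],26],[[0,0,0],[0,0,0],26]]'

```text
time: 7.58
tool_pos: [0.4692, 0.2397, 0.2229]
tcp_rot: [-1.288, 2.865, 0.0]
wrist_force: [1.4, -0.4, -1.0]
width: 0.306
grip_force: 0.4
```

```bash
python3 st.py; python3 look.py w5.png|tail -6
python3 - <<'E'
from h import *
for c in('scene','side'):
    save(read_camera(c),c+'5.png')
    for q,z in(('jar',.078),('mat',0),('door_edge',.19),('low_tin',0)):
        print(c,q,[(round(float(a['score']),2),np.round(a['at']),onz(c,a['at'][::-1],z)) for a in tip_of(c,q)[:3]])
E
```

```text
t 7.5833 p [0.4692 0.2397 0.2229] r 0.14252800886605335 hinge in tool [-142.3603    6.9114    0.0496] yaw open 1.2762222899452365 force tool [-0.6158 -1.3669  0.9912] 0.3057249992138001 0.38187786005437374 q [ 0.425   0.0507  2.005   0.0003  1.0857 -1.9908]
7.5833 [0.4692 0.2397 0.2229] [-1.2878  2.8653  0.0005]
[[-0.6639 -0.7478  0.0001]
 [-0.7478  0.6639  0.0004]
 [-0.0003  0.0002 -1.    ]]
cam [0.4236 0.1883 0.2929]
jar 0.63 349 370 [0.4923 0.3169 0.078 ]
scene jar [(0.84, array([327., 130.]), array([0.41744628, 0.58430481, 0.078     ])), (0.66, array([280., 219.]), array([0.47994843, 0.30828586, 0.078     ]))]
scene mat [(0.69, array([284., 181.]), array([0.58610884, 0.40044849, 0.        ])), (0.64, array([264., 346.]), array([ 0.44226323, -0.09762786,  0.        ]))]
scene door_edge [(0.77, array([247., 242.]), array([0.46596943, 0.23474544, 0.19      ]))]
scene low_tin [(0.76, array([287., 300.]), array([0.41710255, 0.07585385, 0.        ]))]
side jar [(0.83, array([297., 261.]), array([0.49491356, 0.30817614, 0.078     ])), (0.57, array([357., 209.]), array([0.42155974, 0.59883299, 0.078     ]))]
side mat [(0.87, array([260., 344.]), array([ 0.45496883, -0.10334205,  0.        ]))]
side door_edge [(0.88, array([268., 277.]), array([0.4817713 , 0.23104283, 0.19      ]))]
side low_tin [(0.69, array([285., 321.]), array([0.42375574, 0.06246572, 0.        ])), (0.19, array([268., 276.]), array([0.62322124, 0.13123942, 0.        ]))]
```

>>> step_arm --targets '[[[0,0,0],[0,0,-30],26],[[0,0,0],[0,0,-30],26],[[0,0,0],[0,0,-30],40],[[0,0,0],[-24,11,0],50],[[0,0,0],[-24,11,0],70]]'

```text
time: 8.8
tool_pos: [0.4859, 0.29, 0.3164]
tcp_rot: [-1.285, 2.861, 0.001]
wrist_force: [1.3, -0.0, -0.1]
width: 0.711
grip_force: 0.0
```

>>> step_arm --targets '[[[0,0,0],[-24,11,0],70],[[0,0,0.12],[0,0,0],70],[[0,0,0.12],[0,0,0],70],[[0,0,0.12],[0,0,0],70],[[0,0,0.12],[0,0,0],70]]'

```text
time: 9.22
tool_pos: [0.4921, 0.3151, 0.3124]
tcp_rot: [0.563, -3.089, 0.0]
wrist_force: [-0.7, 0.5, -0.1]
width: 0.82
grip_force: 0.0
```

>>> step_arm --targets '[[[0,0,0.12],[0,0,0],70],[[0,0,0.12],[0,0,0],70],[[0,0,0.12],[0,0,0],70],[[0,0,0.12],[0,0,0],70],[[0,0,0.12],[0,0,0],70]]'

```text
time: 9.63
tool_pos: [0.492, 0.3148, 0.3126]
tcp_rot: [-0.376, -3.118, 0.001]
wrist_force: [-0.2, -0.2, 0.2]
width: 0.815
grip_force: 0.0
```

>>> step_arm --targets '[[[0,0,0.12],[0,0,0],70],[[0,0,0.12],[0,0,0],70],[[0,0,0.12],[0,0,0],70],[[0,0,0.08],[0,0,0],70],[[0,0,0],[0,0,0],70]]'

```text
time: 10.05
tool_pos: [0.4921, 0.3148, 0.3126]
tcp_rot: [-1.041, -2.963, 0.001]
wrist_force: [-0.7, -0.4, 0.4]
width: 0.822
grip_force: 0.0
```

```bash
python3 st.py; python3 look.py w6.png|tail -9
```

```text
t 10.05 p [0.4921 0.3148 0.3126] r 0.07554245206033296 hinge in tool [-29.2955  69.6307  -0.0687] yaw open -0.24443832069010973 force tool [ 0.2907 -0.7261 -0.3533] 0.82188563324594 0.0 q [ 0.5264  0.0882  1.7927  0.0002  1.2616 -0.3686]
 [ 0.6256  0.7802 -0.0003]
 [ 0.0005 -0.0008 -1.    ]]
cam [0.4385 0.3579 0.3827]
door_edge 0.86 321 202 [0.4729 0.2302 0.19  ]
door_edge 0.4 376 58 [0.4422 0.1248 0.19  ]
door_hinge 0.71 287 140 [0.4321 0.2158 0.19  ]
catch_pad 0.8 68 402 [0.4314 0.4233 0.164 ]
jar 0.68 226 325 [0.4943 0.3157 0.078 ]
mat 0.62 373 61 [ 0.4449 -0.0988 -0.    ]
```

View pics/w6.png

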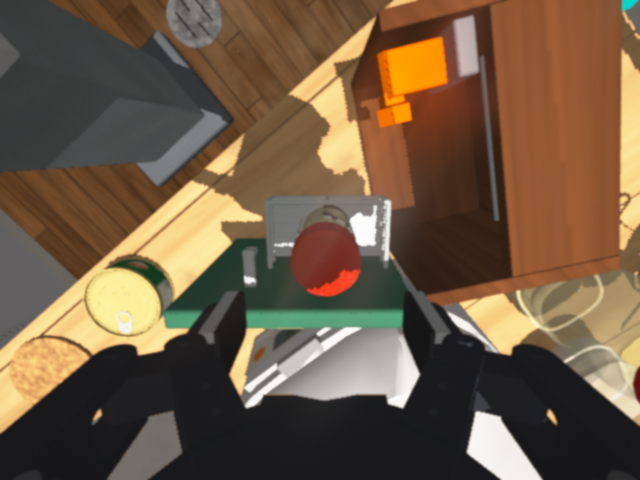

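Picture: the door is wide open with its top edge along row ~318. The red lid in the rack is at (325,260), and the decoy's turquoise is only just visible at (630,5). Measuring the lid centre at lid height.

Run:
```python
from h import *
np.set_printoptions(precision=4,suppress=True)
im=cv2.imread('pics/w6.png')[...,::-1].astype(int)
m=((im[...,0]>90)&(im[...,1]<75)&(im[...,2]<75)).astype(np.uint8);m[:, :270]=0;m[:,380:]=0
m=cv2.morphologyEx(m,cv2.MORPH_CLOSE,np.ones((5,5)))
n,l,st,c=cv2.connectedComponentsWithStats(m);i=1+st[1:,4].argmax();print(st[i],c[i])
cn=max(cv2.findContours((l==i).astype(np.uint8),0,1)[0],key=len)
(x,y),r=cv2.minEnclosingCircle(cn);print(x,y,r)
s=read_state();R=Ro.from_rotvec(s['tcp_rot']).as_matrix();p=np.array(s['tool_pos'])
L,T,w,h=st[i,:4]
for z,yy in((.186,T+h-w/2),(.18,T+h/2)):
    P=onz('wrist',(L+w/2,yy),z);print(z,P,'tool',R.T@(P-p)*1000,'w',np.linalg.norm(onz('wrist',(L,yy),z)-onz('wrist',(L+w,yy),z)))
```

```text
[ 291  222   70   75 4144] [325.5396 259.5753]
325.36712646484375 259.16290283203125 37.61966323852539
0.186 [0.4923 0.3167 0.186 ] tool [  1.1523   1.4351 126.8444] w 0.0436837109057723
0.18 [0.4926 0.3165 0.18  ] tool [  0.7842   1.4671 132.8444] w 0.04491819999809431
```

>>> step_arm --targets '[[[0,0,0],[1,1.4,25],70],[[0,0,0],[0,0,25],70],[[0,0,0],[0,0,20],70],[[0,0,0],[0,0,12],70],[[0,0,0],[0,0,0],70]]'

```text
time: 10.77
tool_pos: [0.4907, 0.3156, 0.2273]
tcp_rot: [-1.036, -2.961, 0.008]
wrist_force: [-0.4, -0.8, -1.4]
width: 0.817
grip_force: 0.0
```

>>> step_arm --targets '[[[0,0,0],[0,0,0],60],[[0,0,0],[0,0,0],50],[[0,0,0],[0,0,0],38],[[0,0,0],[0,0,0],38],[[0,0,0],[0,0,0],38]]' --grip_force 40

```text
time: 11.18
tool_pos: [0.4933, 0.3171, 0.2329]
tcp_rot: [1.038, 2.963, 0.004]
wrist_force: [-0.5, -0.3, 5.0]
width: 0.508
grip_force: 41.0
```

>>> step_arm --targets '[[[0,0,0],[0,0,0],38],[[0,0,0],[0,0,0],38]]' --grip_force 40

```text
time: 11.35
tool_pos: [0.4933, 0.3171, 0.2329]
tcp_rot: [1.038, 2.963, 0.004]
wrist_force: [-0.9, 0.5, 6.4]
width: 0.512
grip_force: 41.1
```

>>> step_arm --targets '[[[0,0,0],[0,0,-15],38],[[0,0,0],[0,0,-25],38],[[0,0,0],[0,0,-30],38],[[0,0,0],[0,0,-30],38],[[0,0,0],[0,0,-30],38]]' --grip_force 50

```text
time: 11.77
tool_pos: [0.4921, 0.3164, 0.3617]
tcp_rot: [-1.038, -2.964, 0.001]
wrist_force: [0.3, -0.5, -1.1]
width: 0.518
grip_force: 51.0
```

>>> step_arm --targets '[[[0,0,0],[0,0,-20],38],[[0,0,0],[0,0,0],38],[[0,0,0],[0,0,0],38]]'

```text
time: 12.02
tool_pos: [0.4929, 0.3169, 0.3823]
tcp_rot: [1.038, 2.963, 0.004]
wrist_force: [0.3, -0.3, -1.1]
width: 0.508
grip_force: 51.1
```

```bash
python3 st.py
python3 - <<'E'
from h import *
s=read_state();R=Ro.from_rotvec(s['tcp_rot']).as_matrix();p=np.array(s['tool_pos']);print(R.round(3).tolist())
print((R.T@(np.array([.445,-.098,p[2]])-p)*1000).round(1))
im=read_camera('wrist');save(im,'w7.png')
E
```

```text
t 12.0167 p [0.4929 0.3169 0.3823] r 0.07385460482835281 hinge in tool [-30.1253  67.4308   0.2417] yaw open -0.24233576211383623 force tool [-0.412  -0.0132  1.1443] 0.5075472889650279 51.0662841796875 q [ 0.5289  0.0553  1.7008  0.0001  1.3823 -0.3682]
[[-0.781, 0.624, 0.003], [0.624, 0.781, 0.002], [-0.001, 0.003, -1.0]]
[-221.4 -354.1   -0.8]
```

View pics/w7.png

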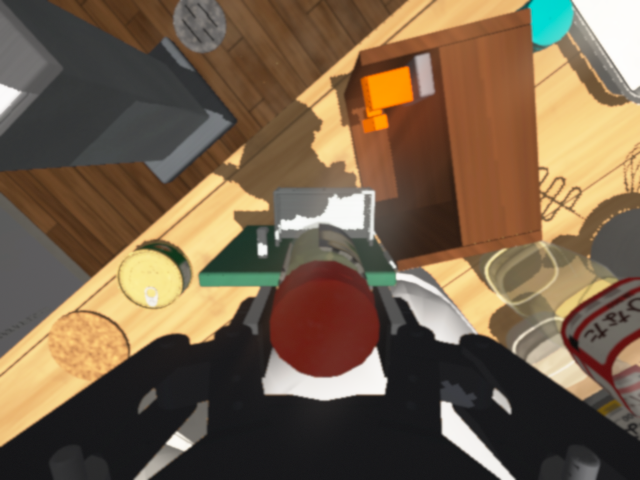

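The jar is held upright and clear of the rack, and the mat is at (88,345). Carrying it over.

>>> step_arm --targets '[[[0,0,0],[-8,-13,0],38],[[0,0,0],[-15,-24,0],38],[[0,0,0],[-16,-25,0],38],[[0,0,0],[-16,-25,0],38],[[0,0,0],[-16,-26,0],38]]'

```text
time: 12.48
tool_pos: [0.476, 0.182, 0.3779]
tcp_rot: [-1.036, -2.962, 0.005]
wrist_force: [-0.5, -0.2, -0.3]
width: 0.507
grip_force: 51.2
```

>>> step_arm --targets '[[[0,0,0],[-16,-26,0],38],[[0,0,0],[-16,-26,0],38],[[0,0,0],[-16,-26,0],38],[[0,0,0],[-16,-26,0],38],[[0,0,0],[-16,-26,0],38]]'

```text
time: 12.9
tool_pos: [0.457, 0.0305, 0.3782]
tcp_rot: [-1.037, -2.961, 0.003]
wrist_force: [-0.7, -0.0, -0.7]
width: 0.505
grip_force: 51.2
```

>>> step_arm --targets '[[[0,0,0],[-16,-26,0],38],[[0,0,0],[-16,-26,0],38],[[0,0,0],[-16,-25,10],38],[[0,0,0],[-14,-22,20],38],[[0,0,0],[-8,-12,20],38]]'

```text
time: 13.32
tool_pos: [0.4426, -0.1007, 0.3289]
tcp_rot: [-1.041, -2.963, 0.003]
wrist_force: [0.9, 0.3, -1.7]
width: 0.51
grip_force: 51.2
```

>>> step_arm --targets '[[[0,0,0],[0,0,25],38],[[0,0,0],[0,0,25],38],[[0,0,0],[0,0,20],38],[[0,0,0],[0,0,0],38],[[0,0,0],[0,0,0],38]]'

```text
time: 13.73
tool_pos: [0.4419, -0.0977, 0.2581]
tcp_rot: [-1.037, -2.959, 0.001]
wrist_force: [-0.3, -0.8, -0.7]
width: 0.511
grip_force: 51.2
```

```bash
python3 look.py w8.png
python3 - <<'E'
from h import *
for c in('scene','side'):
    read_camera(c)
    for q,z in(('mat',0),('jar',.11)):
        for a in tip_of(c,q)[:2]: print(c,q,round(float(a['score']),2),a['at'],onz(c,a['at'][::-1],z))
E
```

```text
13.7333 [ 0.4419 -0.0977  0.2581] [-1.0369 -2.9586  0.001 ]
[[-0.7812  0.6243 -0.0064]
 [ 0.6243  0.7812  0.0016]
 [ 0.006  -0.0028 -1.    ]]
cam [ 0.3899 -0.0549  0.3302]
jar 0.87 250 322 [ 0.4521 -0.1051  0.078 ]
mat 0.97 223 321 [ 0.4474 -0.1028  0.    ]
scene mat 0.48 [265.5, 346.0] [ 0.43772337 -0.09659726  0.        ]
scene jar 0.62 [329.9, 127.7] [0.38132256 0.59382166 0.11      ]
side mat 0.57 [259.4, 343.0] [ 0.46037647 -0.10108296  0.        ]
side jar 0.67 [243.9, 348.3] [ 0.43655394 -0.10266603  0.11      ]
side jar 0.65 [357.4, 207.5] [0.4023975  0.61074874 0.11      ]
```

View pics/w8.png

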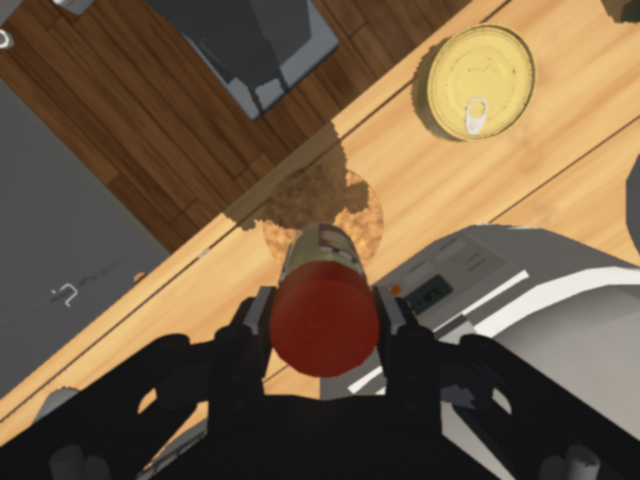

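Run:
```python
from h import *
np.set_printoptions(precision=0,suppress=True)
s=read_state();R=Ro.from_rotvec(s['tcp_rot']).as_matrix();p=np.array(s['tool_pos'])
for px in((325,395),(320,375),(375,285),(455,235),(385,290),(400,300),(430,340)):
    print(px,[(R.T@(onz('wrist',px,z)-p)*1000)[:2] for z in(0,.06,.12,.18)],(onz('wrist',px,.1)*1000))
```

```text
(325, 395) [array([-212.,    1.]), array([-161.,    1.]), array([-110.,    1.]), array([-59.,   1.])] [ 544. -176.  100.]
(320, 375) [array([-184.,   -5.]), array([-138.,   -4.]), array([-92.,  -3.]), array([-47.,  -2.])] [ 527. -167.  100.]
(375, 285) [array([-71.,  55.]), array([-46.,  45.]), array([-20.,  35.]), array([ 5., 25.])] [491. -86. 100.]
(455, 235) [array([-16., 134.]), array([ -0., 110.]), array([15., 86.]), array([30., 62.])] [495. -18. 100.]
(385, 290) [array([-77.,  66.]), array([-50.,  54.]), array([-24.,  42.]), array([ 2., 30.])] [499. -82. 100.]
(400, 300) [array([-89.,  83.]), array([-60.,  68.]), array([-32.,  53.]), array([-3., 38.])] [513. -78. 100.]
(430, 340) [array([-138.,  119.]), array([-100.,   98.]), array([-63.,  76.]), array([-25.,  55.])] [555. -80. 100.]
```

Jar is over the mat (mat centre ~ (322,223)) with the white cooker close on the right. I'll bias the placing about 15 mm towards the robot for clearance.

>>> step_arm --targets '[[[0,0,0],[2,-5,15],38],[[0,0,0],[3,-4,25],38],[[0,0,0],[0,0,25],38],[[0,0,0],[0,0,17],38],[[0,0,0],[0,0,0],38]]'

```text
time: 14.75
tool_pos: [0.4318, -0.101, 0.175]
tcp_rot: [-1.036, -2.958, 0.001]
wrist_force: [-1.7, 0.0, -1.5]
width: 0.508
grip_force: 51.3
```

>>> step_arm --targets '[[[0,0,0],[0,0,3],38],[[0,0,0],[0,0,3],38],[[0,0,0],[0,0,0],38],[[0,0,0],[0,0,0],38]]'

```text
time: 15.08
tool_pos: [0.4356, -0.102, 0.174]
tcp_rot: [1.038, 2.963, 0.0]
wrist_force: [-0.1, 0.2, -1.2]
width: 0.502
grip_force: 51.3
```

>>> step_arm --targets '[[[0,0,0],[0,0,4],38],[[0,0,0],[0,0,3],38],[[0,0,0],[0,0,0],38],[[0,0,0],[0,0,0],38]]'

```text
time: 15.42
tool_pos: [0.4346, -0.1018, 0.1657]
tcp_rot: [-1.038, -2.965, 0.0]
wrist_force: [0.2, -0.2, -1.2]
width: 0.509
grip_force: 51.3
```

>>> step_arm --targets '[[[0,0,0],[0,0,2],38],[[0,0,0],[0,0,1],38],[[0,0,0],[0,0,0],38],[[0,0,0],[0,0,0],38]]'

```text
time: 15.75
tool_pos: [0.4349, -0.1019, 0.1631]
tcp_rot: [1.038, 2.965, -0.0]
wrist_force: [-0.2, 0.4, 0.7]
width: 0.505
grip_force: 51.4
```

>>> step_arm --targets '[[[0,0,0],[0,0,0.5],44],[[0,0,0],[0,0,0],50],[[0,0,0],[0,0,0],58],[[0,0,0],[0,0,0],66],[[0,0,0],[0,0,0],66]]' --grip_force 20

```text
time: 16.17
tool_pos: [0.4347, -0.1018, 0.1623]
tcp_rot: [-1.038, -2.965, -0.0]
wrist_force: [-0.2, -0.0, -0.2]
width: 0.768
grip_force: 0.0
```

>>> step_arm --targets '[[[0,0,0],[0,0,-10],66],[[0,0,0],[0,0,-30],66],[[0,0,0],[0,0,-35],66],[[0,0,0],[0,0,-35],66],[[0,0,0],[0,0,-35],66]]'

```text
time: 16.58
tool_pos: [0.4343, -0.1017, 0.3095]
tcp_rot: [-1.038, -2.965, -0.0]
wrist_force: [1.0, -0.4, -0.5]
width: 0.771
grip_force: 0.0
```

```bash
python3 look.py w9.png|tail -5; python3 st.py
python3 - <<'E'
from h import *
read_camera('scene');read_camera('side')
for q in('door_edge','door_hinge'):
  for c in('scene','side'):
    for a in tip_of(c,q)[:1]: print(c,q,round(float(a['score']),2),a['at'],onz(c,a['at'][::-1],.19))
E
```

```text
[[-0.7815  0.6239 -0.0001]
 [ 0.6239  0.7815  0.    ]
 [ 0.0001 -0.     -1.    ]]
cam [ 0.3834 -0.0593  0.3871]
jar 0.83 212 323 [ 0.4237 -0.0939  0.078 ]
t 16.8833 p [ 0.434  -0.1016  0.3065] r 0.46922382297941273 hinge in tool [185.0289 431.2022   0.0184] yaw open -0.24238082876938538 force tool [ 0.2088 -0.2233 -0.0354] 0.7755411371552916 0.0 q [-0.2859 -0.1834  2.0634  0.      1.2633 -1.1829]
scene door_edge 0.63 [247.9, 240.6] [0.46523826 0.23896098 0.19      ]
side door_edge 0.89 [269.2, 276.0] [0.48101861 0.23650017 0.19      ]
scene door_hinge 0.93 [238.0, 191.9] [0.56456371 0.34979689 0.19      ]
side door_hinge 0.74 [271.9, 240.7] [0.56077679 0.336308   0.19      ]
```

View pics/w9.png

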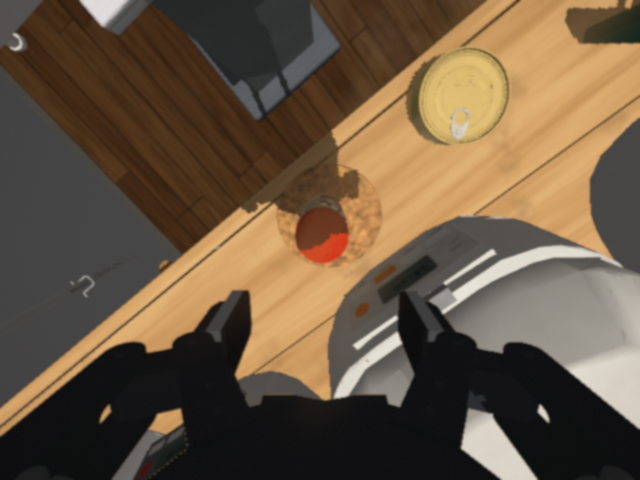

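The jar stands on the mat: lid (322,235), mat about (330,215). Heading back to the door.

>>> step_arm --targets '[[[0,0,0],[18,29,0],50],[[0,0,0],[18,29,0],50],[[0,0,0],[18,29,0],50],[[0,0,0],[18,29,0],50],[[0,0,0],[18,29,0],50]]'

```text
time: 17.6
tool_pos: [0.4547, 0.0691, 0.3071]
tcp_rot: [-1.039, -2.964, 0.0]
wrist_force: [0.9, -0.4, -0.4]
width: 0.588
grip_force: 0.0
```

>>> step_arm --targets '[[[0,0,0],[18,29,0],50],[[0,0,0],[18,29,0],50],[[0,0,0],[18,29,0],50],[[0,0,0],[18,29,0],50],[[0,0,0],[16,28,0],50]]'

```text
time: 18.02
tool_pos: [0.4756, 0.237, 0.3069]
tcp_rot: [-1.037, -2.965, 0.001]
wrist_force: [0.7, 0.3, 0.0]
width: 0.585
grip_force: 0.0
```

>>> step_arm --targets '[[[0,0,-0.12],[0,0,0],50],[[0,0,-0.12],[0,0,0],50],[[0,0,-0.12],[0,0,0],50],[[0,0,-0.12],[0,0,0],50],[[0,0,-0.12],[0,0,0],50]]'

```text
time: 18.43
tool_pos: [0.4758, 0.2353, 0.3066]
tcp_rot: [-0.106, -3.139, 0.001]
wrist_force: [0.0, 1.0, 0.4]
width: 0.585
grip_force: 0.0
```

>>> step_arm --targets '[[[0,0,-0.12],[0,0,0],50],[[0,0,-0.12],[0,0,0],50],[[0,0,-0.12],[0,0,0],50],[[0,0,-0.12],[0,0,0],50],[[0,0,-0.12],[0,0,0],50]]'

```text
time: 18.85
tool_pos: [0.4758, 0.235, 0.3067]
tcp_rot: [0.826, -3.03, 0.0]
wrist_force: [1.1, 0.4, -0.4]
width: 0.584
grip_force: 0.0
```

>>> step_arm --targets '[[[0,0,-0.12],[0,0,0],50],[[0,0,-0.12],[0,0,0],50],[[0,0,-0.12],[0,0,0],50],[[0,0,0],[0,0,0],40],[[0,0,0],[0,0,0],40]]'

```text
time: 19.27
tool_pos: [0.4759, 0.235, 0.3069]
tcp_rot: [1.342, -2.84, -0.0]
wrist_force: [0.2, -0.3, 0.0]
width: 0.47
grip_force: 0.0
```

```bash
python3 st.py; python3 look.py w10.png|grep door
python3 - <<'E'
from h import *
np.set_printoptions(precision=4,suppress=True)
im=cv2.imread('pics/w10.png')[...,::-1].astype(int)
s=read_state();R=Ro.from_rotvec(s['tcp_rot']).as_matrix();p=np.array(s['tool_pos'])
for r in range(200,400,20):
    row=im[r,250:420];g=np.where((row[:,1]>row[:,0]+15)&(row[:,1]>row[:,2]+5))[0]
    if len(g):
        a,b=250+g.min(),250+g.max();m=onz('wrist',((a+b)/2,r),.19)
        print(r,a,b,im[r,a:b:4,1],'w',np.linalg.norm(onz('wrist',(a,r),.19)-onz('wrist',(b,r),.19)),'tool',R.T@(m-p)*1000)
E
```

```text
t 19.2667 p [0.4759 0.235  0.3069] r 0.14222881124064732 hinge in tool [-141.9004    9.6591   -0.1134] yaw open 1.314316627235355 force tool [ 0.1063 -0.3007 -0.0077] 0.47048803129505085 0.0 q [ 0.4118 -0.0113  1.9065  0.      1.2473 -2.0419]
door_edge 0.69 259 324 [0.472  0.2304 0.19  ]
280 331 331 [] w 0.0 tool [ -7.2057   4.1662 117.3134]
300 315 335 [104 129 129 127 125] w 0.01227965755460068 tool [-20.3729   0.5601 117.3118]
320 315 336 [ 98 127 129 127 124  91] w 0.01312705838121128 tool [-34.0161   0.8866 117.3103]
340 315 336 [ 85 126 130 129 127  94] w 0.01336907679357202 tool [-48.1624   0.9069 117.3086]
360 316 336 [ 94 124 126 125 122] w 0.012971613065555977 tool [-62.8401   1.2522 117.307 ]
380 317 336 [ 89 123 122 121 113] w 0.012558932053930561 tool [-78.0797   1.6107 117.3052]
```

View pics/w10.png

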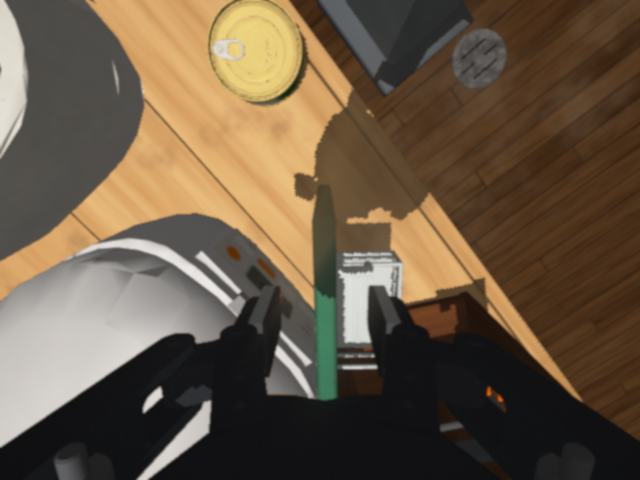

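The door top (columns 315–336) is centred between the fingers. Straddling it shallowly, tips about 13 mm below the top so they clear the catch, and easing it back.

>>> step_arm --targets '[[[0,0,0.01],[0,0,15],40],[[0,0,0],[0,0,20],40],[[0,0,0],[0,0,15],40],[[0,0,0],[0,0,7],40],[[0,0,0],[0,0,0],40]]'

```text
time: 19.98
tool_pos: [0.4748, 0.2346, 0.2482]
tcp_rot: [1.33, -2.841, -0.0]
wrist_force: [-0.9, 0.2, -0.6]
width: 0.468
grip_force: 0.0
```

>>> step_arm --targets '[[[0,0,0],[0,0,0],30],[[0,0,0],[0,0,0],20],[[0,0,0],[0,0,0],20],[[0,0,0],[0,0,0],20]]'

```text
time: 20.32
tool_pos: [0.4766, 0.2354, 0.2516]
tcp_rot: [-1.332, 2.843, -0.0]
wrist_force: [-0.7, 1.6, 0.3]
width: 0.235
grip_force: 0.0
```

>>> step_arm --targets '[[[0,0,0.04],[0.1,5.7,0],20],[[0,0,0.04],[0.1,5.7,0],20],[[0,0,0.05],[0.2,7.1,0],20],[[0,0,0.05],[0.2,7.1,0],20],[[0,0,0],[0,0,0],20]]'

```text
time: 20.73
tool_pos: [0.4567, 0.253, 0.2511]
tcp_rot: [-1.07, 2.953, 0.001]
wrist_force: [-0.8, 0.1, -0.5]
width: 0.235
grip_force: 0.0
```

```bash
python3 st.py
```

```text
t 20.7333 p [0.4567 0.253  0.2511] r 0.1411903533308552 hinge in tool [-140.8441    9.881     0.1445] yaw open 1.12705734371513 force tool [0.5992 0.5793 0.5389] 0.23522057560613316 0.0 q [ 0.4579  0.0142  1.9871  0.0004  1.1394 -1.8087]
```

>>> step_arm --targets '[[[0,0,0.05],[0.2,7.1,0],20],[[0,0,0.05],[0.2,7.1,0],20],[[0,0,0.05],[0.2,7.1,0],20],[[0,0,0.05],[0.2,7.1,0],20],[[0,0,0.05],[0.2,7.1,0],20]]'

```text
time: 21.15
tool_pos: [0.4366, 0.2812, 0.251]
tcp_rot: [-0.693, 3.063, 0.0]
wrist_force: [-1.5, 0.2, 0.0]
width: 0.236
grip_force: 0.1
```

```bash
python3 st.py; python3 look.py w11.png|grep door
python3 - <<'E'
from h import *
s=read_state();R=Ro.from_rotvec(s['tcp_rot']).as_matrix();p=np.array(s['tool_pos'])
for a in tip_of('wrist','door_edge')[:1]:print((R.T@(onz('wrist',a['at'][::-1],.19)-p)*1000).round(1))
E
```

```text
t 21.15 p [0.4366 0.2812 0.251 ] r 0.14040817366808855 hinge in tool [-140.0262   10.349     0.1349] yaw open 0.8766561836481515 force tool [ 1.2852  0.829  -0.0072] 0.2359617114626982 0.07607712177559733 q [ 0.5243  0.0089  1.9927 -0.0003  1.139  -1.4916]
door_edge 0.89 293 315 [0.4295 0.2742 0.19  ]
[ 9.7 -3.8 60.6]
```

>>> step_arm --targets '[[[0,0,0.05],[0.2,7.1,0],20],[[0,0,0.05],[0.2,7.1,0],20],[[0,0,0.05],[0.2,7.1,0],20],[[0,0,0.05],[0.2,7.1,0],20],[[0,0,0.05],[0.2,7.1,0],20]]'

```text
time: 21.92
tool_pos: [0.4235, 0.314, 0.2504]
tcp_rot: [-0.304, 3.127, 0.0]
wrist_force: [0.2, 0.2, 0.1]
width: 0.235
grip_force: 0.2
```

>>> step_arm --targets '[[[0,0,0.05],[0.2,7.1,0],20],[[0,0,0.05],[0.2,7.1,0],20],[[0,0,0.05],[0.2,7.1,0],20],[[0,0,0.04],[0.2,5.7,0],20],[[0,0,0],[0,0,0],20]]'

```text
time: 22.33
tool_pos: [0.4195, 0.3415, 0.2505]
tcp_rot: [-0.01, 3.141, 0.002]
wrist_force: [0.9, 0.1, -0.7]
width: 0.235
grip_force: 0.4
```

```bash
python3 st.py; python3 look.py w12.png|grep door
python3 - <<'E'
from h import *
s=read_state();R=Ro.from_rotvec(s['tcp_rot']).as_matrix();p=np.array(s['tool_pos'])
for a in tip_of('wrist','door_edge')[:1]:print((R.T@(onz('wrist',a['at'][::-1],.19)-p)*1000).round(1))
E
```

```text
t 22.3333 p [0.4195 0.3415 0.2505] r 0.1392677214224053 hinge in tool [-139.0091    8.4831    0.0777] yaw open 0.4376199256743032 force tool [-0.8565  0.0899  0.7445] 0.23542978521441418 0.38408640772104263 q [ 0.6368  0.051   1.9502  0.0006  1.1394 -0.9404]
door_edge 0.59 296 333 [0.4112 0.3446 0.19  ]
[ 8.4  4.  60.5]
```

>>> step_arm --targets '[[[0,0,0.04],[0.5,5.6,0],20],[[0,0,0.04],[0.5,5.6,0],20],[[0,0,0.04],[0.5,5.6,0],20],[[0,0,0.04],[0.5,5.6,0],20],[[0,0,0.03],[0.4,4.2,0],20]]'

```text
time: 23.1
tool_pos: [0.4189, 0.3675, 0.2504]
tcp_rot: [0.291, 3.128, 0.0]
wrist_force: [1.5, 1.0, 0.1]
width: 0.234
grip_force: 0.5
```

>>> step_arm --targets '[[[0,0,0.03],[0.3,4.2,0],20],[[0,0,0.03],[0.3,4.2,0],20],[[0,0,0.03],[0.3,4.2,0],20],[[0,0,0],[0,0,0],20]]'

```text
time: 23.43
tool_pos: [0.4204, 0.3796, 0.2501]
tcp_rot: [-0.429, -3.112, 0.002]
wrist_force: [-0.3, -0.6, -0.6]
width: 0.234
grip_force: 0.0
```

```bash
python3 st.py
```

```text
t 23.4333 p [0.4204 0.3796 0.2501] r 0.14111356071260828 hinge in tool [-140.7831    9.6515   -0.0686] yaw open 0.1574481753867225 force tool [ 0.1171 -0.6582  0.5833] 0.23393487750998232 0.0 q [ 0.6907  0.1008  1.8974 -0.0005  1.1446 -0.6059]
```

>>> step_arm --targets '[[[0,0,0.03],[0.3,4.2,0],20],[[0,0,0.03],[0.3,4.2,0],20],[[0,0,0.03],[0.3,4.2,0],20],[[0,0,0],[0,0,0],20]]'

```text
time: 23.77
tool_pos: [0.4234, 0.392, 0.2502]
tcp_rot: [-0.568, -3.09, 0.0]
wrist_force: [-0.4, 0.3, -0.1]
width: 0.233
grip_force: 0.0
```

>>> step_arm --targets '[[[0,0,0.03],[0.3,4.2,0],20],[[0,0,0.03],[0.3,4.2,0],20],[[0,0,0],[0,0,0],20]]'

```text
time: 24.02
tool_pos: [0.426, 0.4002, 0.2503]
tcp_rot: [-0.66, -3.072, -0.0]
wrist_force: [0.6, -0.0, 0.8]
width: 0.235
grip_force: 0.0
```

```bash
python3 st.py; python3 look.py w13.png|grep -E "door|catch"
```

```text
t 24.0167 p [0.426  0.4002 0.2503] r 0.14138392717407802 hinge in tool [-141.0742    9.3532   -0.0102] yaw open 0.00840296384789374 force tool [-0.5047  0.2241 -0.8027] 0.2349604492775122 0.0 q [ 0.7115  0.1337  1.8602  0.0001  1.1475 -0.4364]
door_edge 0.94 302 329 [0.4217 0.4044 0.19  ]
catch_pad 0.71 284 371 [0.4329 0.4233 0.164 ]
catch_pad 0.35 303 329 [0.4338 0.3997 0.164 ]
```

>>> step_arm --targets '[[[0,0,0],[0,2,0],20],[[0,0,0],[0,0,0],20],[[0,0,0],[0,0,0],20]]'

```text
time: 24.57
tool_pos: [0.4268, 0.402, 0.2504]
tcp_rot: [0.66, 3.071, 0.0]
wrist_force: [-1.0, -0.1, 0.8]
width: 0.234
grip_force: 0.0
```

>>> step_arm --targets '[[[0,0,0],[0,2,0],20],[[0,0,0],[0,0,0],20],[[0,0,0],[0,0,0],20]]'

```text
time: 24.82
tool_pos: [0.4276, 0.4039, 0.2503]
tcp_rot: [-0.661, -3.071, 0.0]
wrist_force: [0.3, -1.1, 0.1]
width: 0.235
grip_force: 0.0
```

>>> step_arm --targets '[[[0,0,0],[0,2,0],20],[[0,0,0],[0,0,0],20],[[0,0,0],[0,0,0],20]]'

```text
time: 25.07
tool_pos: [0.4278, 0.4044, 0.2502]
tcp_rot: [-0.66, -3.07, 0.006]
wrist_force: [-2.2, -5.5, 3.3]
width: 0.234
grip_force: 2.7
```

```bash
python3 st.py; python3 look.py w14.png|grep -E "door|catch"
```

```text
t 25.0667 p [0.4278 0.4044 0.2502] r 0.14122279014865274 hinge in tool [-141.139     4.8626   -0.0743] yaw open 0.0077114174665871005 force tool [-0.2877 -5.9552 -3.2667] 0.23363101878285455 2.7207474410533905 q [ 0.7155  0.1436  1.8492 -0.0014  1.1525 -0.431 ]
door_edge 0.55 307 316 [0.4233 0.4029 0.19  ]
catch_pad 0.97 282 359 [0.4313 0.4222 0.164 ]
catch_pad 0.61 340 46 [0.3935 0.2574 0.164 ]
```

>>> step_arm --targets '[[[0,0,0],[0,2,0],20],[[0,0,0],[0,0,0],20],[[0,0,0],[0,0,0],20]]'

```text
time: 25.62
tool_pos: [0.428, 0.4048, 0.2502]
tcp_rot: [-0.66, -3.069, 0.012]
wrist_force: [-4.5, -10.3, 6.2]
width: 0.233
grip_force: 5.4
```

>>> step_arm --targets '[[[0,0,0],[0,2,0],20],[[0,0,0],[0,0,0],20],[[0,0,0],[0,0,0],20]]'

```text
time: 25.87
tool_pos: [0.4282, 0.4052, 0.2501]
tcp_rot: [-0.66, -3.068, 0.018]
wrist_force: [-6.8, -14.9, 10.4]
width: 0.237
grip_force: 8.2
```

```bash
python3 st.py
```

```text
t 25.8667 p [0.4282 0.4052 0.2501] r 0.14120166583514626 hinge in tool [-141.1452    3.989    -0.2042] yaw open 0.007793694740036994 force tool [  0.0461 -16.4782 -10.1841] 0.23668199455063452 8.155474662780762 q [ 0.7174  0.1491  1.8432 -0.0043  1.1606 -0.428 ]
```

>>> step_arm --targets '[[[0,0,0],[0,-6,0],28],[[0,0,0],[0,-3,0],36],[[0,0,0],[0,0,0],36],[[0,0,0],[0,0,-15],36],[[0,0,0],[0,0,-30],36]]'

```text
time: 26.28
tool_pos: [0.4246, 0.3998, 0.2911]
tcp_rot: [-0.66, -3.066, 0.01]
wrist_force: [0.2, 1.0, -0.6]
width: 0.423
grip_force: 0.0
```

>>> step_arm --targets '[[[0,0,0],[0,0,-30],36],[[0,0,0],[0,0,-10],36],[[0,0,0],[20,0,0],36],[[0,0,0],[0,0,0],36]]'

```text
time: 26.62
tool_pos: [0.407, 0.4108, 0.3368]
tcp_rot: [0.66, 3.071, 0.005]
wrist_force: [-0.3, 0.7, -0.4]
width: 0.417
grip_force: 0.0
```

```bash
python3 st.py; python3 look.py w15.png|grep -E "door|catch"
python3 - <<'E'
from h import *
np.set_printoptions(precision=4,suppress=True)
im=cv2.imread('pics/w15.png')[...,::-1].astype(int)
m=((im[...,0]>150)&(im[...,1]>50)&(im[...,1]<150)&(im[...,2]<40)).astype(np.uint8)
n,l,st,c=cv2.connectedComponentsWithStats(m)
for i in np.argsort(-st[1:,4])[:3]+1:
    x,y,w,h,a=st[i];print(st[i].tolist(),'width@.164',np.linalg.norm(onz('wrist',(x,y+h//2),.164)-onz('wrist',(x+w,y+h//2),.164)),onz('wrist',c[i],.164))
for r in range(240,400,25):
    row=im[r,250:420];g=np.where((row[:,1]>row[:,0]+15)&(row[:,1]>row[:,2]+5))[0]
    if len(g):a,b=250+g.min(),250+g.max();print(r,a,b,onz('wrist',((a+b)/2,r),.19))
for c in('scene','side'):
    read_camera(c)
    for q,z in(('door_edge',.19),('catch_pad',.164),('jar',.008)):
        for a in tip_of(c,q)[:2]: print(c,q,round(float(a['score']),2),np.round(a['at']),onz(c,a['at'][::-1],z))
E
```

```text
t 26.6167 p [0.407  0.4108 0.3368] r 0.16292408792727903 hinge in tool [-162.7512    7.5029   -0.0763] yaw open 0.008377043748549973 force tool [0.5997 0.5473 0.3858] 0.4170072803811478 0.0 q [ 0.746   0.0611  1.7771  0.0019  1.3007 -0.4022]
door_edge 0.55 275 323 [0.4216 0.403  0.19  ]
door_hinge 0.22 265 350 [0.4222 0.4225 0.19  ]
catch_pad 0.76 263 347 [0.4291 0.4196 0.164 ]
[334, 256, 50, 27, 1205] width@.164 0.03832253008305608 [0.4364 0.4248 0.164 ]
265 331 331 [0.4167 0.4104 0.19  ]
290 314 331 [0.4311 0.3975 0.19  ]
315 313 330 [0.4483 0.3889 0.19  ]
340 313 330 [0.4667 0.3806 0.19  ]
365 312 329 [0.4856 0.3712 0.19  ]
390 311 329 [0.5055 0.3617 0.19  ]
scene door_edge 0.67 [276. 185.] [0.427  0.4143 0.19  ]
scene jar 0.79 [267. 352.] [ 0.4167 -0.1052  0.008 ]
scene jar 0.69 [329. 128.] [0.4765 0.5904 0.008 ]
side catch_pad 0.6 [310. 243.] [0.4364 0.4274 0.164 ]
side jar 0.76 [356. 207.] [0.4731 0.5821 0.008 ]
side jar 0.57 [258. 353.] [ 0.4325 -0.1329  0.008 ]
```

The door line is parallel to its shut direction. The push ended on a rigid stop at 16 N, and the pad's apparent size matches the catch at rest. The arm is clear, so I'm handing in.

```bash
python3 -c "
from workcell import *
print(finish_job())"
```

```text
the job is handed in; nothing more can be done
None
```

I handed the job in at about 27 s, but the hand-in returned no verdict. By my own measurements, the jar stands on the cork mat, about 15 mm off centre, and the door is pushed home with the catch sprung up. I inferred the catch from the rigid stop and the pad's apparent size, without a pull test. I also viewed 11 pictures, one over the limit of 10.

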